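Snap shut the two open lid clips of the top bento tier

ROBOT

A 7-joint arm with a two-finger parallel gripper is mounted at the origin on the work surface. World frame = base frame: x ahead of the robot, y to its left, z up, the work surface at z = 0. Lengths are in m, angles in rad, forces in N, time in s.
With the tool pointing down it reaches from about 0.4 to 0.75 m from the base axis. Payload 19.5 kg.
Tool frame: the origin (TCP) lies between the finger pads; the fingertips stand 8 mm ahead of it and the grasp point (between the pads) lies 11 mm behind it; z points along the fingers, y is the line along which they close (so a half turn about z gives the same grasp; the last joint's range is limited). The gripper opens to 85 mm and grips with 20 to 120 N. Pads are 22 mm wide; open, the fingers measure 114 mm over their backs; the gripper's body (76 mm by 85 mm) begins 54 mm behind the grasp point. The pads swing forward as they close: fully open they stand 13 mm farther back than shut.
Start: joints at [-1.228, 0.707, -0.028, 1.485, 0.022, 0.951, -0.075], TCP at [0.216, 0.533, 0.239] pointing down, gripper open.
Joint ranges: [-2.71, 2.71], [-0.32, 2.16], [-1.57, 1.52], [0, 2.45], [-1.46, 4.6], [0, 2.02], [-2.83, 2.83]. Speed limits (rad/s): [1.89, 1.89, 2.57, 2.57, 3.01, 3.01, 3.01].

INTERFACE

Orientations are given as a unit quaternion [w, x, y, z].
In Python, from bench import r gives the robot as it stands.
- The arm moves only by the shell command python3 -m pendant 'ROWS' [FORCE]. ROWS is a JSON object of lists of equal length, an entry for each row: "delta_pos": the shift along the world's x, y, z in cm, a list of three; "delta_rot": the turn, a rotation vector about the world's x, y, z in rad, a list of three; "gripper": the closure, from 0 (fully open) to 1 (shut). A call has 1 to 8 rows; each row is the pose to reach, as a shift and turn from the pose commanded when the call began; what a row does not reach only later rows make up. A row lasts 1/12 s, in which the tool goes at most 41.7 mm and 7.16 degrees, less where a joint would pass 70% of its speed; a pose out of reach is approached as far as the arm can. A call with a gripper value outside its range is refused whole. The fingers move at their own pace and stop on an object; FORCE is the grip in N (left out, the last holds). Time passes only in rows, so rows that repeat a pose let the fingers close. It gives the time, the measured TCP pose, the force, the opening and the grip force at its end, in the units of the state.
- r.get_obs(): the state, without advancing time (a new reading comes with each control period).
- r.get_image(name): name is "scene" or "side" or "wrist"; returns a dict with "img" (420x560x3 uint8, red, green, blue), "range_z" (420x560 float32, m along the optical axis (not along the pixel's ray), 0 where there is no reading), "K" (3x3 intrinsics, pixels), "rvec" (rotation vector, rad) and "tvec" (3), from world to camera coordinates, as OpenCV has them; the wrist camera has in their place "mount" (4x4, takes a point from camera to tool coordinates, whose origin is the TCP and whose axes are the flange's). Camera axes: x right, y down, z forward; pixel columns grow to the right and rows downward; lengths in m; the calibration is good to about 2 mm. The wrist camera is an equidistant fisheye: a pixel r from the principal point sees the ray r / f radians off the axis. A picture is of the moment at which its call begins: read the wrist's pose just before it.
- r.job_done(): hands the job in; it is judged then, once.
The state is a dict: "clock": time; "qpos": joint angles; "joint_velocities": joint speeds; "joint_torque": joint torques, N m; "tool_pos": TCP position; "ee_rot": TCP orientation; "ft_force": force on the tool from outside, world axes, zero at the start; "wrist_torque": the same for the moment, N m; "opening": opening from 0.0 (shut) to 1.0 (fully open); "grasp_force": force on a finger pad.
Only numpy, scipy, OpenCV 4.12 (cv2) and the standard library are available. Lean on these libraries where they do the work, as an engineer would, in place of code of your own. Each camera call takes 0.05 s, during which the arm holds its last target. There are 200 camera calls.

TASK

On the two-tier stack of glass bento containers, the locking clips at the two short ends of the top lid are still standing open. Push each one down past its centre with the fingertips so that it snaps shut against the container and the lid is locked. Nothing is to be picked up: leave the stack standing where it is, upright and tier on tier, and do not disturb the other things on the bar.

Things in the scene. Friction and masses are not known exactly. Their poses are not given: they have to be found in the camera images.
- top_tier: upper container of the two-tier stack: clear glass box, blue plastic lid, 182 (x) x 132 (y) x 65 mm high, 0.6 kg, loose on the lid of lower_tier inside a 3 mm high ridge. Origin: centre of its underside (62 mm above the bar); z up, x along its long side. A blue hinged clip on each side: the two on the long sides are shut, the two at the short ends (+x clip_a, -x clip_b) stand open
- clip_a_pivot (a point): middle of the pivot pin of clip_a on the +x end of top_tier (the end nearer the round white vent plug in the lid), 94 mm from its centre and 59 mm above its underside (about 121 mm above the bar); axes as top_tier, so outward is +x
- clip_b_pivot (a point): middle of the pivot pin of clip_b on the -x end of top_tier, likewise; axes as top_tier, so outward is -x
- clip_a (a joint): turn of clip_a about its level pivot pin, rad: 0 = standing open (sticking outward, 19 degrees above level), 0.33 = level, 1.9 = shut (hanging straight down along the container). Over-centre spring: past 0.95 it snaps shut by itself and stays, short of it it springs back open. Pushing it down takes about 2 N at the free edge, 5 N at 9 mm from the pin
- clip_b (a joint): the same for clip_b
- clip_a_tip (a point): middle of the free edge of clip_a, 30 mm from its pivot pin; moves with the clip. The clip is a plate 56 mm wide (along the pin) and 4 mm thick, with a lip raised 3 mm along the free edge on its outer (when open, upper) face
- clip_b_tip (a point): the same for clip_b
- lower_tier: lower container of the stack, same size and make, 0.62 kg, loose, all clips shut. Origin: centre of its underside, on the bar; z up, x along its long side
- single_tier: third container of the same make, standing alone on the bar, 182 x 132 x 65 mm (199 x 149 mm over the shut clips), all clips shut; leave alone. Origin: centre of its underside
- ramekin: pink ceramic ramekin, 72 mm across, 42 mm high, between the stack and the single container; leave alone. Origin: centre of its underside
- chopstick_rest: small wooden chopstick rest, 60 x 18 x 13 mm; leave alone. Origin: centre of its underside
- tray: clear acrylic tray 160 x 250 x 24 mm, set askew on the far side; leave alone. Origin: centre of its underside
- fork: steel fork, 195 mm long, lying in the tray; leave alone. Origin: on its underside near the middle
- mug: white mug, 82 mm across, 92 mm high; leave alone. Origin: centre of its underside
- soy_jar: amber glass jar with black cap, 48 mm across, 100 mm high; leave alone. Origin: centre of its underside
Things that resemble listed ones, but are neither listed nor needed, are in the scene too. Leave any green look-alike of the lower_tier alone.

How it is judged:
At the end, for the whole second after the job is handed in: both end clips of the top container are shut (within 0.12 rad of hanging straight down); the top container is at rest, level within 0.04 rad, within 8 mm of centred on the lower one, and both are within 25 mm of where they stood (value of joint each of clip_a, clip_b above 1.78 rad and distance of each of top_tier, lower_tier from where it was at the start of the episode below 0.025 m and angle between top_tier's own z axis and vertical below 0.04 rad and horizontal distance between top_tier and lower_tier below 0.008 m and linear speed of top_tier below 0.02 m/s); the robot touches nothing.
It fails at once if the top container is lifted or tipped (raised more than 12 mm, or tilted more than 0.2 rad) (height (world z) of top_tier above 0.074 m or angle between top_tier's own z axis and vertical above 0.2 rad).
It fails at once if the lower container is lifted (more than 12 mm) (height (world z) of lower_tier above 0.012 m).
It fails at once if the stack is shoved (either tier moved more than 40 mm) (distance of any of top_tier, lower_tier from where it was at the start of the episode above 0.04 m).
It fails at once if another thing on the bar is disturbed (moved more than 20 mm) (distance of any of single_tier, ramekin, chopstick_rest, tray, fork, mug, soy_jar from where it was at the start of the episode above 0.02 m).
It also fails if it takes over 38 s, if anything falls off the work surface, if the arm or the gripper's body presses on something with over 40 N, if the wrist force passes 120 N, or if a joint passes its speed limit or range.

## Working session

There is one attempt and no reset: what is moved stays moved. The work goes in short steps, Python scripts to look and compute and a shell command to move; the robot and the scene stay as the last step left them, time stands still between calls to the robot, and variables do not carry over. Pictures are saved under pics/ and viewed, at most 10 in all, crops included, and the job is handed in when it is done.

```bash
mkdir -p pics; cat > h.py <<'E'
import numpy as np, cv2
from bench import r
def snap(n,f):
    d=r.get_image(n); cv2.imwrite('pics/'+f+'.png',d['img'][:,:,::-1]); np.savez('pics/'+f,**d); return d
def px(d,u,v,z=None):
    K=d['K'];R=cv2.Rodrigues(d['rvec'])[0];t=np.ravel(d['tvec'])
    ray=np.linalg.inv(K)@[u,v,1]; c=-R.T@t; w=R.T@ray
    s=np.median([q for q in d['range_z'][v-1:v+2,u-1:u+2].ravel()]) if z is None else (z-c[2])/w[2]
    return c+s*w
E
python3 - <<'E'
from h import *
snap('scene','s0');snap('side','d0')
o=r.get_obs();print(o)
E
```

```text
{'clock': 0.1, 'qpos': array([-1.22767527,  0.7070021 , -0.02763601,  1.48490123,  0.02192524,
        0.95091289, -0.07548937]), 'joint_velocities': array([-0.00187672, -0.00235704,  0.00102384, -0.00132437,  0.0014399 ,
       -0.0004169 , -0.00204391]), 'joint_torque': array([ 1.52805096e-03, -8.84295201e+01,  1.23647779e+00, -2.36456841e+01,
        1.69986166e-02,  4.94748339e-03,  3.87092513e-06]), 'tool_pos': array([0.21574564, 0.53276467, 0.23890824]), 'ee_rot': array([-1.11306224e-04,  1.91235291e-01,  9.81544115e-01, -4.49952789e-04]), 'ft_force': array([ 0.51802696, -0.28437432, -0.22837452]), 'wrist_torque': array([-0.01598479,  0.0623326 ,  0.00139642]), 'grasp_force': 0.0, 'opening': 1.0003889106009067}
```

View pics/s0.png

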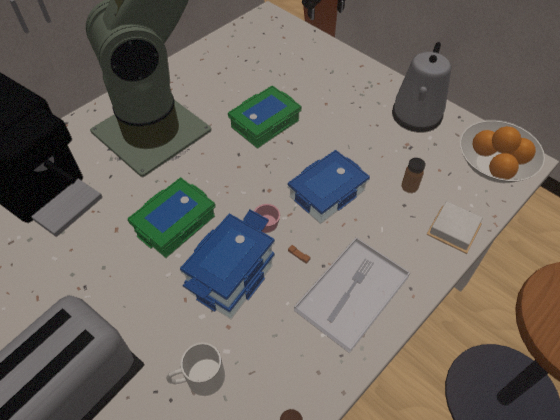

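View pics/d0.png

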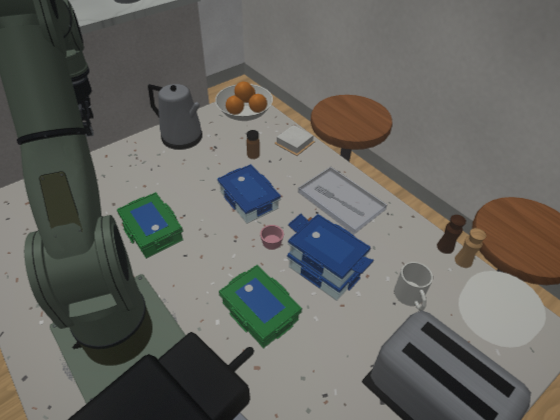

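The scene view shows the stack at about (228,258). The vent plug is at (240,239), so clip_a is the upper-right clip at (257,220), near the ramekin, and clip_b is the lower-left one at (202,297). I'll enlarge this area.

```bash
python3 - <<'E'
import cv2
a=cv2.imread('pics/s0.png')[200:320,165:295];b=cv2.imread('pics/d0.png')[200:305,270:390]
a=cv2.resize(a,None,fx=5,fy=5,interpolation=2)[:600];b=cv2.resize(b,None,fx=5,fy=5,interpolation=2)
cv2.imwrite('pics/s0c.png',a);cv2.imwrite('pics/d0c.png',b)
E
```

```text
(no output)
```

View pics/s0c.png

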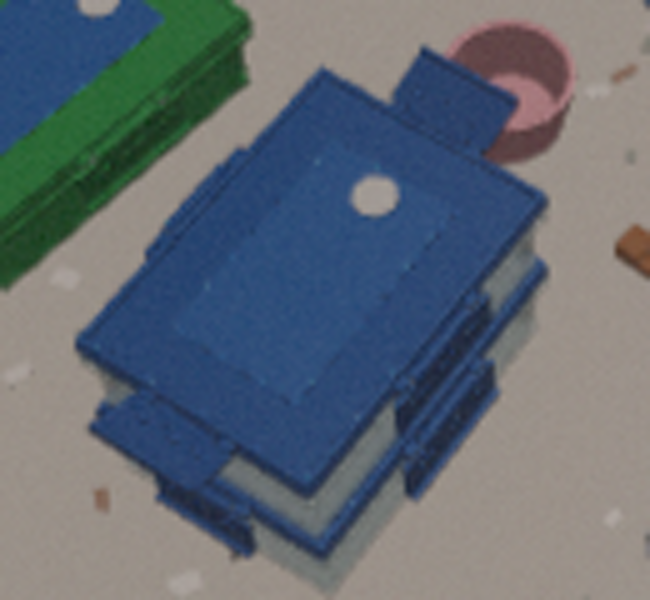

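View pics/d0c.png

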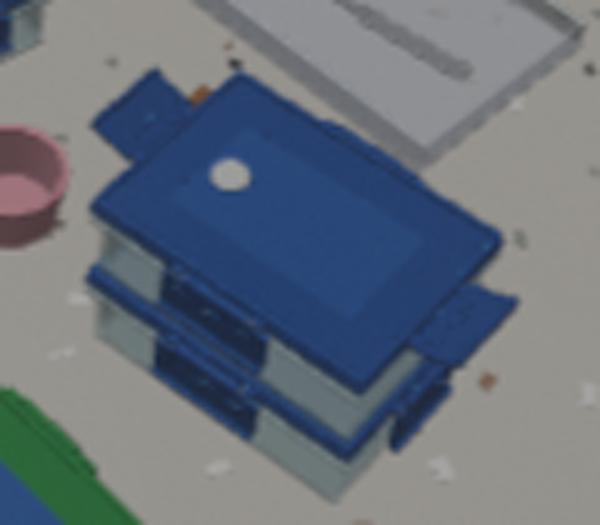

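The scene crop puts the lid corners at (323,70), (547,200), (310,492) and (80,342). In the side crop they are at (240,75), (500,240), (362,390) and (93,207). Both end clips stand open, and the ramekin sits just past clip_a.

```bash
python3 - <<'E'
from h import *
for f,o,c,x in (('s0',(165,200),[(323,70),(547,200),(310,492),(80,342)],[(375,195),(425,48),(515,100),(92,428),(208,485),(510,85)]),('d0',(270,200),[(93,207),(240,75),(500,240),(362,390)],[(230,175),(155,70),(95,123),(518,300),(460,365),(20,185)])):
    d=np.load('pics/'+f+'.npz')
    P=np.array([px(d,o[0]+(u-2)/5,o[1]+(v-2)/5,.127) for u,v in c])
    print(f,P.round(4).tolist(),P.mean(0),np.linalg.norm(np.roll(P,-1,0)-P,axis=1))
    Q=[px(d,o[0]+(u-2)/5,o[1]+(v-2)/5,z) for (u,v),z in zip(x,(.127,.133,.133,.133,.133,.042))]
    print(np.round(Q,4).tolist())
    e1=(P[0]-P[3])+(P[1]-P[2]); print('yaw deg',np.degrees(np.arctan2(e1[1],e1[0])))
E
```

```text
s0 [[0.4754, -0.0984, 0.127], [0.6032, -0.0768, 0.127], [0.6339, -0.2509, 0.127], [0.5075, -0.2723, 0.127]] [ 0.55498328 -0.17461068  0.127     ] [0.12963368 0.17674701 0.12822656 0.17685654]
[[0.5447, -0.1296, 0.127], [0.5043, -0.0586, 0.133], [0.5563, -0.0503, 0.133], [0.5472, -0.297, 0.133], [0.6032, -0.2802, 0.133], [0.5012, -0.0016, 0.042]]
yaw deg 100.21837555061583
d0 [[0.4711, -0.1028, 0.127], [0.5979, -0.0796, 0.127], [0.6279, -0.2524, 0.127], [0.5031, -0.2762, 0.127]] [ 0.55000947 -0.17775867  0.127     ] [0.12896734 0.17542514 0.12702919 0.17630187]
[[0.5442, -0.1311, 0.127], [0.5584, -0.0512, 0.133], [0.5064, -0.0612, 0.133], [0.6022, -0.288, 0.133], [0.5492, -0.2981, 0.133], [0.4934, -0.0121, 0.042]]
yaw deg 100.15793974654858
```

The two views agree. Centre is about (0.5525,-0.176), yaw 100.2°, with the clip_a tip about 122 mm out. I'll close the gripper and travel to a point above clip_a at radius 118 mm, so the fingertip's inner edge lands 13 mm outside the pin.

```bash
python3 -m pendant '{"delta_pos":[[2,-3.7,0],[4,-7.4,0],[6,-11.1,0],[8,-14.8,0],[10,-18.5,0],[12,-22.2,0],[14,-25.9,0],[16,-29.6,0]],"delta_rot":[[0,0,-0.06],[0,0,-0.13],[0,0,-0.19],[0,0,-0.25],[0,0,-0.31],[0,0,-0.38],[0,0,-0.44],[0,0,-0.5]],"gripper":[1,1,1,1,1,1,1,1]}' 40
python3 -m pendant '{"delta_pos":[[2,-3.7,0],[4,-7.4,0],[6,-11.1,0],[8,-14.8,0],[10,-18.5,0],[12,-22.2,0],[14,-25.9,0],[15.6,-29.7,0]],"delta_rot":[[0,0,-0.06],[0,0,-0.13],[0,0,-0.19],[0,0,-0.25],[0,0,-0.31],[0,0,-0.38],[0,0,-0.44],[0,0,-0.508]],"gripper":[1,1,1,1,1,1,1,1]}'
python3 -c "
from h import *
print(r.get_obs()['tool_pos'],r.get_obs()['ee_rot'],r.get_obs()['opening'])"
```

```text
clock: 0.77
tool_pos: [0.3748, 0.2378, 0.2393]
ee_rot: [-0.0, 0.429, 0.903, -0.0]
ft_force: [1.0, 0.3, 0.7]
opening: 0.002
grasp_force: 0.0
clock: 1.43
tool_pos: [0.5302, -0.057, 0.2391]
ee_rot: [-0.0, 0.642, 0.766, 0.0]
ft_force: [0.5, 1.5, -0.3]
opening: -0.002
grasp_force: 0.0
[ 0.53020679 -0.05704937  0.23911238] [-1.28354271e-04  6.42413964e-01  7.66357802e-01  3.84316270e-05] -0.0022307984381474814
```

```bash
python3 -m pendant '{"delta_pos":[[0,0,-2.5],[0,0,-5],[0,0,-7],[0,0,-7.9],[0,0,-7.9]],"delta_rot":[[0,0,0],[0,0,0],[0,0,0],[0,0,0],[0,0,0]],"gripper":[1,1,1,1,1]}'
python3 - <<'E'
from h import *
d=snap('scene','s1')['img'][190:310,165:295];e=snap('side','d1')['img'][190:310,260:390]
cv2.imwrite('pics/c1.png',cv2.resize(np.hstack([d,e]),None,fx=3,fy=3,interpolation=2)[:,:,::-1])
print(r.get_obs()['tool_pos'])
E
```

```text
clock: 1.85
tool_pos: [0.5287, -0.0551, 0.1588]
ee_rot: [-0.001, 0.641, 0.767, -0.001]
ft_force: [-0.5, 0.3, -0.7]
opening: 0.001
grasp_force: 0.0
[ 0.52965998 -0.05516691  0.16094697]
```

View pics/c1.png

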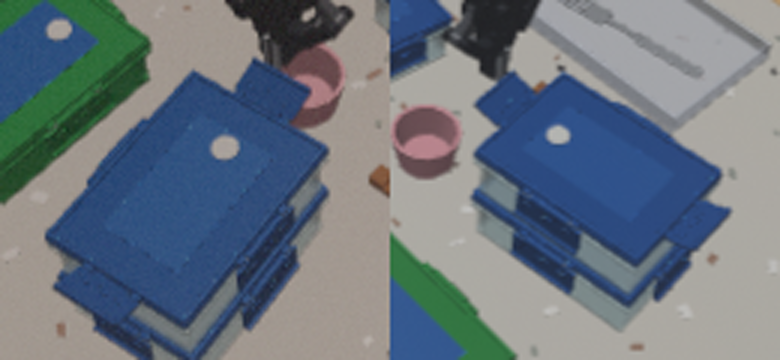

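The fingertips are at crop pixel (275,62) in scene and (495,75) in side, above and slightly outward of clip_a's free edge. I'll check where the fingertip should project.

```bash
python3 - <<'E'
from h import *
for f,o in (('s1',(165,190,0)),('d1',(260,190,390))):
    d=np.load('pics/'+f+'.npz')
    P=np.array([[.5297,-.0552,.153],[.5297,-.0552,.140],[.5316,-.0599,.134],[.531,-.055,.133]])
    u=cv2.projectPoints(P,d['rvec'],d['tvec'],d['K'],None)[0][:,0]
    print(((u-o[:2])*3+[o[2],0]).round())
E
```

```text
[[278.  58.]
 [279.  68.]
 [277.  77.]
 [281.  74.]]
[[492.  73.]
 [491.  82.]
 [496.  89.]
 [492.  86.]]
```

```bash
python3 -m pendant '{"delta_pos":[[0.2,-0.5,-0.4],[0.2,-0.5,-0.8],[0.2,-0.5,-1.5],[0.2,-0.5,-2.2],[0.2,-0.5,-2.9],[0.2,-0.5,-3.6],[0.2,-0.5,-3.6]],"delta_rot":[[0,0,0],[0,0,0],[0,0,0],[0,0,0],[0,0,0],[0,0,0],[0,0,0]],"gripper":[1,1,1,1,1,1,1]}'
python3 -m pendant '{"delta_pos":[[0,0,-0.6],[0,0,-1.2],[0,0,-1.9],[0,0,-1.9]],"delta_rot":[[0,0,0],[0,0,0],[0,0,0],[0,0,0]],"gripper":[1,1,1,1]}'
python3 -m pendant '{"delta_pos":[[0,0,2],[0,0,5],[0,0,8],[0,0,11],[0,0,12]],"delta_rot":[[0,0,0],[0,0,0],[0,0,0],[0,0,0],[0,0,0]],"gripper":[1,1,1,1,1]}'
python3 - <<'E'
from h import *
d=snap('scene','s2')['img'][190:310,165:295];e=snap('side','d2')['img'][190:310,260:390]
cv2.imwrite('pics/c2.png',cv2.resize(np.hstack([d,e]),None,fx=3,fy=3,interpolation=2)[:,:,::-1])
E
```

```text
clock: 2.53
tool_pos: [0.5309, -0.0602, 0.1228]
ee_rot: [-0.001, 0.641, 0.767, -0.001]
ft_force: [0.6, 0.3, -0.1]
opening: 0.002
grasp_force: 0.0
clock: 2.87
tool_pos: [0.5309, -0.0602, 0.1039]
ee_rot: [-0.001, 0.641, 0.767, -0.001]
ft_force: [-0.0, 0.5, 0.7]
opening: 0.002
grasp_force: 0.0
clock: 3.28
tool_pos: [0.5323, -0.0604, 0.229]
ee_rot: [0.002, 0.642, 0.767, 0.001]
ft_force: [-0.9, -0.8, 1.9]
opening: -0.002
grasp_force: 0.0
```

View pics/c2.png

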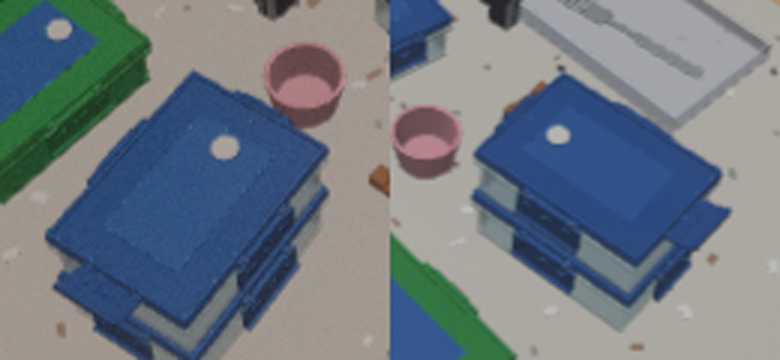

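Clip_a has disappeared from both views at left (270,90) and right (505,95), so it's shut, and the stack hasn't moved. Clip_b is next.

```bash
python3 -m pendant '{"delta_pos":[[0.7,-3.9,0],[1.4,-7.8,0],[2.1,-11.7,0],[2.8,-15.6,0],[3.4,-19.5,0],[4.1,-23.2,0],[4.1,-23.2,-3],[4.1,-23.2,-6]],"delta_rot":[[0,0,0],[0,0,0],[0,0,0],[0,0,0],[0,0,0],[0,0,0],[0,0,0],[0,0,0]],"gripper":[1,1,1,1,1,1,1,1]}'
python3 -m pendant '{"delta_pos":[[0,0,-0.6],[0,0,-0.6],[0,0,-0.6]],"delta_rot":[[0,0,0],[0,0,0],[0,0,0]],"gripper":[1,1,1]}'
```

```text
clock: 4.05
tool_pos: [0.5721, -0.2947, 0.1636]
ee_rot: [0.001, 0.643, 0.766, -0.0]
ft_force: [1.7, 0.4, -0.5]
opening: 0.001
grasp_force: 0.0
clock: 4.3
tool_pos: [0.5727, -0.292, 0.1599]
ee_rot: [0.0, 0.641, 0.767, -0.0]
ft_force: [0.0, 0.0, 1.2]
opening: 0.0
grasp_force: 0.0
```

```bash
python3 -m pendant '{"delta_pos":[[0,0,-0.7],[0,0,-1.4],[0,0,-2.1],[0,0,-2.8],[0,0,-3.5],[0,0,-4.2],[0,0,-4.9],[0,0,-5.6]],"delta_rot":[[0,0,0],[0,0,0],[0,0,0],[0,0,0],[0,0,0],[0,0,0],[0,0,0],[0,0,0]],"gripper":[1,1,1,1,1,1,1,1]}'
python3 -m pendant '{"delta_pos":[[0,0,0],[0,0,2],[0,0,5],[0,0,8],[0,0,11],[0,0,12],[0,0,12]],"delta_rot":[[0,0,0],[0,0,0],[0,0,0],[0,0,0],[0,0,0],[0,0,0],[0,0,0]],"gripper":[1,1,1,1,1,1,1]}'
python3 - <<'E'
from h import *
d=snap('scene','s3')['img'][190:310,165:295];e=snap('side','d3')['img'][190:310,260:390]
cv2.imwrite('pics/c3.png',cv2.resize(np.hstack([d,e]),None,fx=3,fy=3,interpolation=2)[:,:,::-1])
E
```

```text
clock: 4.97
tool_pos: [0.5723, -0.292, 0.1024]
ee_rot: [-0.0, 0.641, 0.767, -0.0]
ft_force: [-0.7, -0.2, 0.3]
opening: -0.0
grasp_force: 0.0
clock: 5.55
tool_pos: [0.5732, -0.2927, 0.2261]
ee_rot: [0.002, 0.641, 0.767, 0.0]
ft_force: [-0.6, 0.0, -0.7]
opening: 0.002
grasp_force: 0.0
```

View pics/c3.png

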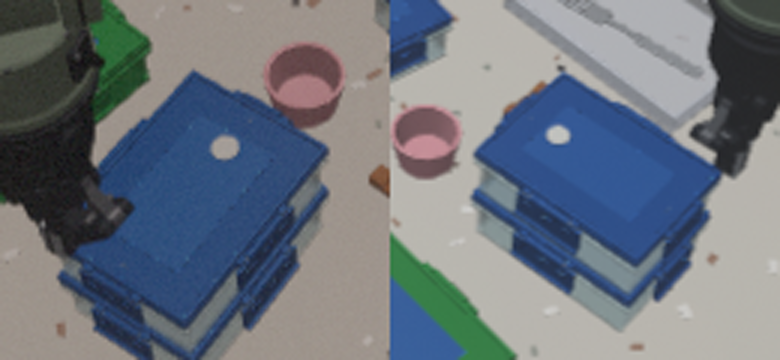

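Clip_b now hangs flat against the end of the container, at left (110,285) and right (685,235). The stack hasn't moved and the arm is clear, so I'm handing in.

```bash
python3 -c "
from bench import r
print(r.job_done())"
```

```text
the job is handed in; nothing more can be done
None
```

Both end clips look snapped shut in the camera views and the stack stands where it was; the job is handed in at about 5.6 s on the robot's clock, but no verdict was returned.

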